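# Hang the sample carrier and extend the tasting rail by one hole

## Robot

A 7-joint arm with a two-finger parallel gripper is mounted at the origin on a cart in front of the work surface, level with it; the furniture and walls round the work are solid. World frame = base frame: x ahead of the robot, y to its left, z up, the work surface at z = 0. Lengths are in m, angles in rad, forces in N, time in s.
With the tool pointing down it reaches from about 0.4 to 0.875 m from the base axis. Payload 19.3 kg.
Tool frame: the origin (TCP) lies between the finger pads; the fingertips stand 17 mm ahead of it and the grasp point (between the pads) lies 2 mm behind it; z points along the fingers, x is the direction in which the jaws open and shut, and the axes are right-handed (so a half turn about z gives the same grasp; the last joint's range is limited). The gripper opens to 85 mm and grips with 20 to 120 N. Pads are 22 mm wide; open, the fingers measure 114 mm over their backs; the gripper's body (76 mm by 85 mm) begins 54 mm behind the grasp point. The pads swing forward as they close: fully open they stand 13 mm farther back than shut.
Start: joints at [-0.07, 0.521, -0.036, 1.599, 0.021, 1.021, -0.113], TCP at [0.625, -0, 0.248] pointing down, gripper open.
Joint ranges: [-2.91, 2.91], [-0.3, 2.13], [-1.5, 1.42], [0.17, 2.43], [-1.26, 4.41], [0.16, 1.93], [-2.52, 2.52]. Speed limits (rad/s): [1.89, 1.89, 2.39, 2.39, 3.01, 3.01, 3.01].

## Interface

Orientations are given as [roll, pitch, yaw] about the fixed x, y, z axes, in that order (R = Rz(yaw) Ry(pitch) Rx(roll)).
In Python, from workcell import bot gives the robot as it stands. The module is installed in compiled form; this text tells all that it offers.
- The arm moves only by the tool arm_command, never from a script. Its argument "targets" is a list of rows, each a list of 6 numbers: the shift along the tool's x, y, z in mm, then the turn, a rotation vector about the tool's x, y, z in degrees. In form: [[x, y, z, wx, wy, wz], ...]. A call has 1 to 8 rows; each row shifts and turns the pose as measured when the row begins, along the tool's axes as they then stand; what a row does not reach is not made up. A row lasts 1/10 s, in which the tool goes at most 50 mm and 8.59 degrees, less where a joint would pass 70% of its speed; a pose out of reach is approached as far as the arm can. A call is refused whole if a number of a shift passes 50 or a number of a turn 8.59, either way. A call with a gripper value outside its range is refused whole. "grip" is the opening in per cent of the stroke, from 0 (shut) to 100 (fully open), set as the call begins (left out, the last holds). The fingers move at their own pace and stop on an object; "grip_force" is the grip in N (left out, the last holds). Time passes only in rows, so rows that do not move let the fingers close. It gives the time, the measured TCP pose, the force and the opening at its end, in the units of the state.
- bot.observe(): the state, without advancing time (a new reading comes with each control period).
- bot.grab_frame(name): name is "scene" or "side" or "wrist"; returns a dict with "color" (480x640x3 uint8, red, green, blue), "depth" (480x640 float32, m along the optical axis (not along the pixel's ray), 0 where there is no reading), "fov_y" (degrees; the focal length in pixels is half the picture's height over the tangent of half this angle, whatever the lens; pixels are square), "cx", "cy" (the principal point, pixels), "D" ([k1, k2, p1, p2, k3] as OpenCV has them; the pictures are not rectified), "R" (3x3) and "t" (3): a world point X has camera coordinates R X + t; the wrist camera has in their place "hand_eye" (4x4, takes a point from camera to tool coordinates, whose origin is the TCP and whose axes are the tool frame's). Camera axes: x right, y down, z forward; pixel columns grow to the right and rows downward; lengths in m; the calibration is good to about 2 mm. A picture is of the moment at which its call begins: read the wrist's pose just before it.
- bot.job_done(): hands the job in, once; it reports no verdict.
The state is a dict: "clock": time; "qpos": joint angles; "qd": joint speeds; "joint_efforts": joint torques, N m; "position": TCP position; "tool_rot": TCP orientation; "force": force on the tool from outside, world axes, zero at the start; "moment": the same for the moment, N m; "grip_width": finger opening in m.
Only numpy, scipy, OpenCV 4.12 (cv2) and the standard library are available. Lean on these libraries where they do the work, as an engineer would, in place of code of your own. Each camera call takes 0.05 s, during which the arm holds its last target. There are 200 camera calls.

## Task

Pick up the small sample carrier by the tab on top, hook it over the round bar of the rail between the dark band and the bar's free end, slide it along the bar until its hook sits on the dark band, and let go of it. Then pull up the locking plunger, slide the section one hole along (towards the bar's free end, to the very next hole and not past it), let the pin down fully home in that hole, and finish still holding the plunger knob with the pin engaged and the carrier still hanging on the band. Keep the carrier upright and leave the mug, timer and saucer alone.

Things in the scene. Friction and masses are not known exactly. Their poses are not given: they have to be found in the camera images.
- stand: fixed rail stand on the worktop: foot 90 x 250 mm, two uprights, between them a level guide bar 24 mm wide along the stand's y, its top face 205 mm up with three 12 mm holes at y = -60, 0, +60 mm. Origin: centre of the foot's underside, z up; the robot is on its -x side. Turned by up to 0.2 rad from the world axes
- section: sliding section: steel sleeve round the guide bar (40 x 50 mm, 42 mm tall) that carries plunger and hanging bar. Origin: sleeve centre, 190 mm up, on the plunger's axis; it slides along the stand's y: at y = -60 mm in the stand's frame the pin is in the first hole (start), at 0 in the next, at +60 mm in the third. About 2 N of friction with the pin out; 2 mm play each way in a hole
- plunger (a joint): lift (m) of the locking plunger: 0 = pin fully home, 0.016 = upper stop. A spring pulls it down with 4 to 6 N. The 8 mm round-ended pin reaches 9 mm into the hole, so it must be held lifted by 11 to 16 mm to slide, and drops in by the spring when let down over a hole
- knob_grip (a point): centre of the plunger's upright round black knob at the height to grip: 26 mm across, from 16 mm below this point to 18 mm above. The flat sleeve top (40 x 50 mm) is 34 mm below this point when the pin is home, with a 17 mm collar standing 9 mm up from it. Moves with section and plunger
- knob: that knob itself, on the plunger; origin on its axis at the sleeve's top face when the pin is home
- bar_root (a point): round steel hanging bar, 12 mm diameter, 45 mm in front (-x) of the guide bar, carried by the section. This point lies on its centre line beside the plunger, 190 mm above the worktop; it runs 330 mm along its +y (the stand's +y) to a free end with a 17 mm ball. Clear for hanging from 0.17 m outward
- band_mid (a point): centre of the dark band (the mark), 36 mm long, flush round the hanging bar, on the bar's centre line; axes as the stand's (y along the bar). Its place on the bar differs from time to time: 0.205 to 0.245 m from point bar_root
- carrier: loose sample carrier, 0.16 kg, standing upright on the worktop: black tray 50 x 50 x 30 mm high, two 6 mm wires rising from the tray's -x wall into a hook above the tray, wooden grip tab on top. Origin: centre of its underside, z up. Turned by up to 0.4 rad, the hook's mouth (+x) away from the robot
- carrier_hook (a point): where the bar's centre lies when the carrier hangs: 89 mm above its origin, x = 0, bar along its y. Roof-shaped hook, apex 100 mm up, wires at y = -9 and +9 mm, spine at x = -14 mm, tip at x = +13 mm reaching down to 77 mm above the origin. The mouth opens to +x between 30 mm (tray rim) and 77 mm (tip) of height
- carrier_tab (a point): grip point on the wooden tab on top of the carrier, 131 mm above its origin; the tab is 14 mm (x) by 24 mm (y), from 102 to 150 mm above the origin; axes as the carrier's
- mug: plain white mug with a handle, 82 x 118 mm, 100 mm tall, behind the rail; origin at underside centre; leave alone
- timer_b: small kitchen timer 76 x 72 x 60 mm, back left; origin at underside centre; leave alone
- saucer_b: saucer, 100 mm across, 15 mm tall, in front of the rail; origin at underside centre; leave alone
Things that resemble listed ones, but are neither listed nor needed, are in the scene too. Of the things that look like the carrier, take the one that is farthest to the robot's left at the start.

How it is judged:
On the way, in this order (a step that is already met when the one before it is completed fails the run):
1. the carrier is hooked over the bar, between the band and the free end (more than 20 mm outside the band's centre) (y of carrier in the frame of band_mid above 0.02 m and y of carrier in the frame of bar_root below 0.33 m and z of carrier in the frame of bar_root between -0.105 and -0.078 m and x of carrier in the frame of bar_root between -0.02 and 0.02 m), for 0.1 s.
2. the carrier hangs on the bar at the band and has been let go, with the section still locked in the first hole (y of carrier in the frame of band_mid between -0.013 and 0.013 m and z of carrier in the frame of bar_root above -0.105 m and contact force between carrier and section above 0.4 N and contact force between carrier and the fingers below 0.1 N and y of section in the frame of stand below -0.054 m), for 0.2 s.
3. the plunger is pulled and the section is on its way (value of joint plunger above 0.006 m and y of section in the frame of stand above -0.045 m and contact force between knob and the fingers above 0.5 N), for 0.02 s.
At the end, for the whole second after the job is handed in: The section is in the next hole (60 mm on, within 4 mm) with the pin home (within 3 mm), the fingers still hold the knob (contact over 1 N), and the carrier hangs from the bar alone, within 18 mm of the band's centre and within 0.3 rad of upright (y of section in the frame of stand between -0.004 and 0.004 m and value of joint plunger below 0.003 m and contact force between knob and the fingers above 1 N and y of carrier in the frame of band_mid between -0.018 and 0.018 m and z of carrier in the frame of bar_root above -0.105 m and contact force between carrier and section above 0.4 N and contact force between carrier and the arm below 0.1 N and angle between carrier's own z axis and vertical below 0.3 rad); the arm keeps its last pose, push and grip.
It fails at once if the section is moved well past the next hole (y of section in the frame of stand above 0.025 m).
It fails at once if the carrier is tipped (angle between carrier's own z axis and vertical above 0.8 rad).
It fails at once if the mug, timer or saucer is disturbed (distance of any of mug, timer_b, saucer_b from where it was at the start of the episode above 0.03 m).
It also fails if it takes over 51 s, if anything falls off the work surface, if the arm or the gripper's body presses on something with over 40 N, if the wrist force passes 120 N, or if a joint passes its speed limit or range.

## Working session

There is one attempt and no reset: what is moved stays moved. The work goes in short steps, Python scripts to look and compute and a tool call to move; the robot and the scene stay as the last step left them, time stands still between calls to the robot, and variables do not carry over. Pictures are saved under pics/ and viewed, about 8 in all and at most 12, crops included, and the job is handed in when it is done.

Besides the shell and the picture viewer there is one more tool, called after ">>>" as a command line: name --pt "numbers of a row" for each row, then --argument value for the rest. arm_command: Moves the arm, as the interface text tells. Its arguments: {"type":"object","properties":{"targets":{"type":"array"},"grip":{"type":"number"},"grip_force":{"type":"number"}},"required":["targets"]}

```bash
mkdir -p pics; cat > h.py <<'E'
import numpy as np, cv2
from workcell import bot
from scipy.spatial.transform import Rotation as Rn
def K(f):
    F=240/np.tan(np.radians(f['fov_y'])/2); return np.array([[F,0,f['cx']],[0,F,f['cy']],[0,0,1.]])
def grab(n):
    s=bot.observe(); f=bot.grab_frame(n)
    if n=='wrist':
        T=np.eye(4); T[:3,:3]=Rn.from_euler('xyz',s['tool_rot']).as_matrix(); T[:3,3]=s['position']
        M=T@np.array(f['hand_eye']); f['Rw']=M[:3,:3]; f['o']=M[:3,3]
    else:
        R=np.array(f['R']); f['Rw']=R.T; f['o']=-R.T@np.array(f['t'])
    return f
def rays(f,px):
    u=cv2.undistortPoints(np.array(px,float).reshape(-1,1,2),K(f),np.array(f['D'])).reshape(-1,2)
    return np.c_[u,np.ones(len(u))]@f['Rw'].T
def onz(f,px,z):
    d=rays(f,px); return f['o']+d*((z-f['o'][2])/d[:,2])[:,None]
def cloud(f):
    v,u=np.mgrid[:480,:640]; d=rays(f,np.stack([u,v],-1).reshape(-1,2)); P=f['o']+d*f['depth'].reshape(-1,1)
    P[f['depth'].ravel()==0]=np.nan; return P.reshape(480,640,3)
def save(f,n): cv2.imwrite('pics/'+n,f['color'][:,:,::-1]); np.save('pics/'+n[:-4]+'.npy',np.array([f],dtype=object),allow_pickle=True)
def load(n): return np.load('pics/'+n+'.npy',allow_pickle=True)[0]
E
python3 - <<'E'
from h import *
print(bot.observe())
for n in ['scene','side','wrist']:
    f=grab(n); save(f,n+'0.png'); print(n,f['o'],f['Rw'][:,2],f['fov_y'],np.round(f['D'],3),(f['depth']>0).mean())
a=[cv2.imread(f'pics/{n}0.png') for n in ['scene','side']]
E
```

```text
{'clock': 0.0, 'qpos': array([-0.07018634,  0.52202255, -0.03634457,  1.59999459,  0.02118817,
        1.02108913, -0.11282581]), 'qd': array([-0.00114228,  0.00043257, -0.00221307, -0.00027447,  0.00091794,
       -0.0010191 ,  0.00106893]), 'joint_efforts': array([-4.24098413e-03, -9.27110124e+01,  1.97758444e+00, -3.69928443e+01,
        1.76317629e-02,  8.19846697e-03, -6.58496788e-05]), 'position': array([ 6.24687746e-01, -3.05265031e-05,  2.47725004e-01]), 'tool_rot': array([ 3.14153116e+00,  1.12753122e-03, -4.10280266e-05]), 'force': array([0.12789746, 0.6983255 , 0.56391584]), 'moment': array([-0.02624995, -0.00255658,  0.00455656]), 'grip_width': 0.08506929286247386}
scene [-0.05500204  0.7691079   0.81335351] [ 0.53917298 -0.60686751 -0.58395576] 50.9318415534866 [-0.127  0.     0.     0.     0.   ] 0.9948274739583334
side [1.1636824  0.67240494 1.38118829] [-0.40801289 -0.38152385 -0.82943658] 43.05176370735482 [-0.204  0.     0.     0.     0.   ] 0.9958203125
wrist [0.62504862 0.070405   0.37390799] [-4.58339383e-04 -2.76695137e-01 -9.60957643e-01] 62.642415562062475 [-0.083  0.     0.     0.     0.   ] 0.9960188802083333
```

View pics/scene0.png

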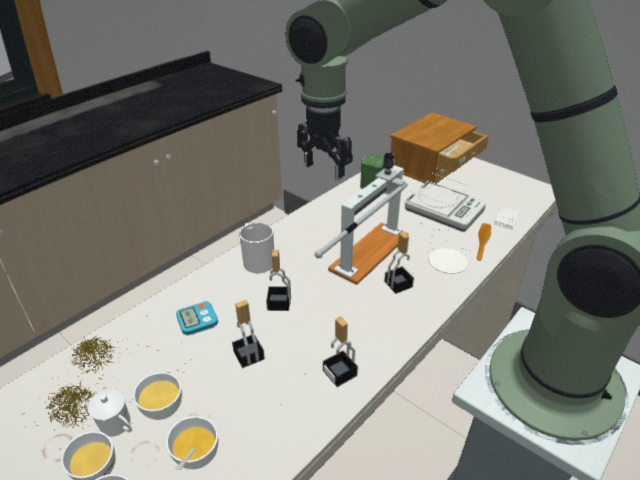

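View pics/side0.png

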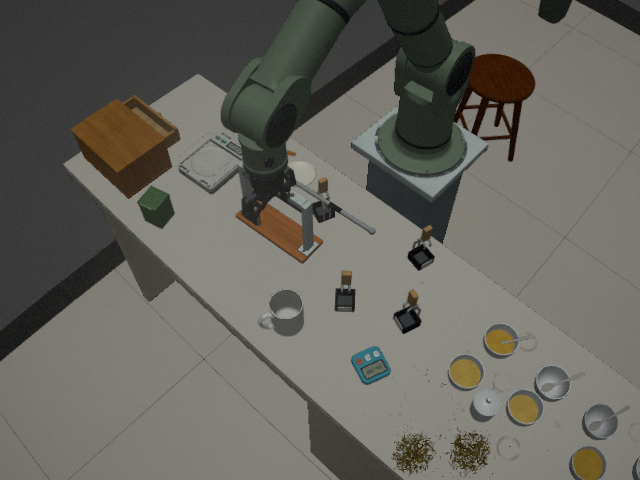

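The scene view shows four carriers, with tabs at about (276,261), (242,312), (341,330) and (403,243). In it the rail's free end is near (320,252) and the knob near (388,160). The side view shows the same carriers at tabs (346,277), (412,297), (427,233) and (322,185). I'll measure them all next.

```bash
python3 - <<'E'
from h import *
for n in ['scene','side']:
    f=load(n+'0'); P=cloud(f); hsv=cv2.cvtColor(f['color'],cv2.COLOR_RGB2HSV)
    wood=(cv2.inRange(hsv,(8,80,60),(22,255,255))>0)&(P[...,2]>0.09)&(P[...,2]<0.17)&(P[...,0]>0.3)
    k,l,s,c=cv2.connectedComponentsWithStats(wood.astype(np.uint8))
    for i in range(1,k):
        if s[i,4]>40:
            q=P[l==i]; print(n,'wood',s[i],np.round(np.median(q,0),3),np.round(q.max(0),3))
    r=(P[...,2]>0.17)&(P[...,2]<0.30)&(P[...,0]>0.45)&(P[...,0]<0.9)&(abs(P[...,1])<0.45)
    k,l,s,c=cv2.connectedComponentsWithStats(r.astype(np.uint8))
    for i in range(1,k):
        if s[i,4]>60: q=P[l==i]; print(n,'high',s[i],np.round(np.median(q,0),3),np.round(q.min(0),3),np.round(q.max(0),3))
f=load('scene0'); P=cloud(f)
for p in [(388,156),(387,165),(390,178),(400,185),(320,252),(345,235),(365,218)]: print(p,np.round(P[p[1],p[0]],3))
c=f['color'][130:290,280:440]; cv2.imwrite('pics/c1.png',cv2.resize(c[:,:,::-1],(800,800),interpolation=cv2.INTER_CUBIC)[:, :][0:600])
E
```

```text
scene wood [ 33  67  27  24 406] [2.265e+00 2.000e-03 1.310e-01] [2.319 0.043 0.17 ]
scene wood [ 391  113   97   54 2810] [ 0.652 -0.575  0.125] [ 0.771 -0.478  0.133]
scene wood [398 231  10  22 174] [ 0.41  -0.027  0.134] [ 0.426 -0.021  0.154]
scene wood [272 249   7  23 139] [0.577 0.21  0.137] [0.591 0.217 0.153]
scene wood [236 300  14  23 234] [0.514 0.359 0.133] [0.524 0.369 0.152]
scene wood [336 317  11  25 230] [0.343 0.271 0.136] [0.358 0.275 0.152]
scene high [297 140  18  28 229] [0.67  0.006 0.278] [ 0.659 -0.012  0.243] [0.701 0.016 0.3  ]
scene high [ 315  153   93  105 2113] [ 0.524 -0.055  0.197] [ 0.466 -0.198  0.17 ] [0.563 0.195 0.264]
scene high [331 154  22  27 246] [0.571 0.008 0.28 ] [ 0.548 -0.012  0.242] [0.591 0.015 0.3  ]
side wood [  70   95  109   78 3994] [ 0.669 -0.597  0.126] [ 0.767 -0.474  0.139]
side wood [319 177   9  16 109] [ 0.415 -0.025  0.137] [ 0.424 -0.018  0.158]
side wood [423 225  10   9  47] [0.346 0.27  0.149] [0.358 0.278 0.155]
side wood [342 271  10  14 120] [0.584 0.21  0.139] [0.593 0.22  0.154]
side wood [408 290  10  12  64] [0.518 0.358 0.148] [0.526 0.371 0.155]
side high [238 161  12  21 110] [ 0.556 -0.179  0.194] [ 0.539 -0.199  0.17 ] [ 0.561 -0.145  0.211]
side high [ 276  178   99   57 1033] [0.521 0.018 0.196] [ 0.465 -0.065  0.17 ] [0.588 0.197 0.3  ]
side high [242 206  19  20 149] [0.674 0.01  0.288] [ 0.66  -0.008  0.244] [0.697 0.018 0.3  ]
(388, 156) [ 0.541 -0.138  0.26 ]
(387, 165) [ 0.54  -0.134  0.238]
(390, 178) [ 0.525 -0.129  0.21 ]
(400, 185) [ 0.501 -0.139  0.196]
(320, 252) [0.469 0.187 0.199]
(345, 235) [0.475 0.101 0.19 ]
(365, 218) [0.481 0.026 0.192]
```

View pics/c1.png

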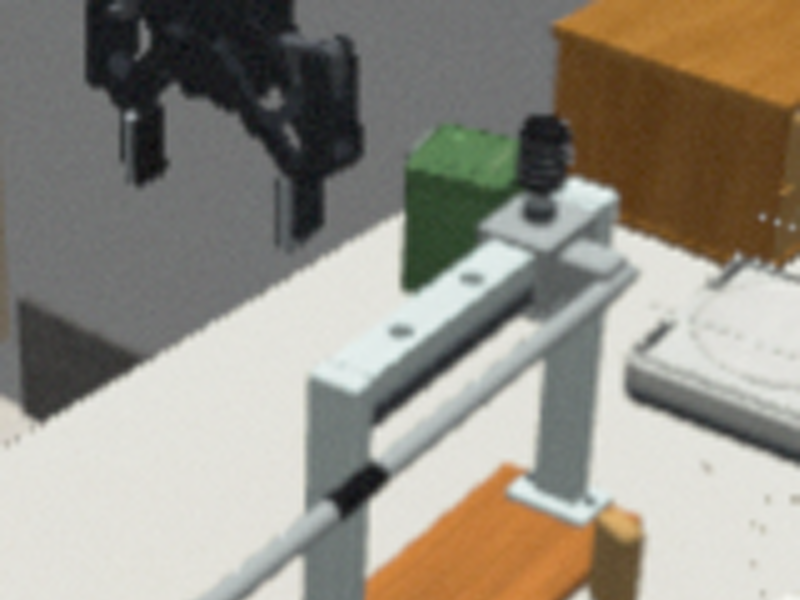

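View pics/wrist0.png

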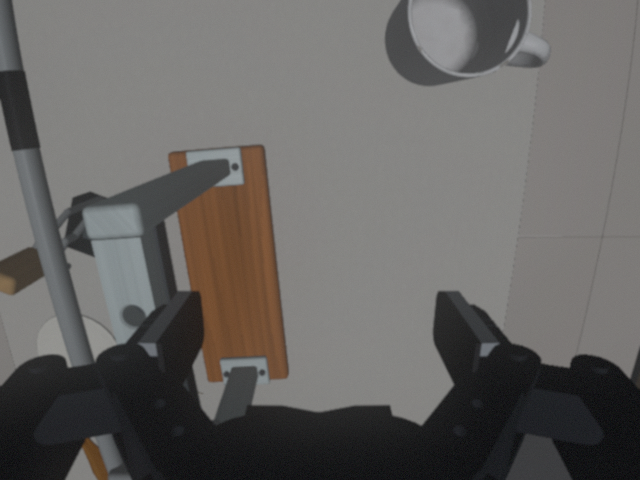

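The crop shows the section in the far hole, the knob at about (545,150) and the dark band at about (358,490). The wrist view shows the band at (17,110) with the bar running down and right. The leftmost carrier (largest y) has its tab at about (0.517, 0.360). I'll move above it.

>>> arm_command --pt "-14 -45 -6 0 0 0" --pt "-14 -45 -6 0 0 0" --pt "-14 -45 -6 0 0 0" --pt "-14 -45 -6 0 0 0" --pt "-14 -45 -6 0 0 0" --pt "-14 -45 -6 0 0 0" --pt "-14 -45 -6 0 0 0" --pt "-10 -40 -6 0 0 0" --grip 70

```text
clock: 0.95
position: [0.5148, 0.3605, 0.2945]
tool_rot: [3.137, 0.004, -0.012]
force: [1.3, 0.3, 0.1]
grip_width: 0.0596
```

```bash
python3 - <<'E'
from h import *
s=bot.observe(); print(s['position'],s['tool_rot'],s['clock'],s['grip_width'])
f=grab('wrist'); save(f,'w1.png')
f=grab('scene'); save(f,'scene1.png'); f=grab('side'); save(f,'side1.png')
for n in ['scene1','side1']:
    f=load(n); P=cloud(f)
    # bar: points near initial line
    a=np.array([.485,-.02]); b=np.array([.468,.195]); d=(b-a)/np.linalg.norm(b-a); nrm=np.array([-d[1],d[0]])
    w=(abs((P[...,:2]-a)@nrm)<0.02)&(P[...,2]>0.18)&(P[...,2]<0.205)&(P[...,1]>-0.08)&(P[...,1]<0.18)
    q=P[w]; c=q.mean(0); v=np.linalg.svd(q-c)[2][0]; v*=np.sign(v[1]); print(n,'bar',len(q),c,v,np.arctan2(-v[0],v[1]))
    g=cv2.cvtColor(f['color'],cv2.COLOR_RGB2GRAY); m=w&(g<60); print('band',m.sum(),np.median(P[m],0),P[m].min(0),P[m].max(0))
    k=(P[...,2]>0.232)&(P[...,2]<0.275)&(abs(P[...,0]-.54)<.05)&(abs(P[...,1]+.135)<.05)
    q=P[k]; print('knob',len(q),q.min(0),q.max(0),np.median(q,0), 'cam',f['o'])
    e=(abs((P[...,:2]-a)@nrm)<0.02)&(P[...,2]>0.18)&(P[...,2]<0.21)&(P[...,1]>.15)&(P[...,1]<.25); print('end',P[e].max(0))
E
```

```text
[0.51479718 0.3605293  0.29448877] [ 3.13725944  0.00378403 -0.01181657] 0.95 0.05964350658962767
scene1 bar 482 [0.48086555 0.06081174 0.19400068] [-0.06762113  0.99768736  0.00687815] 0.06767437795889204
band 49 [0.47872021 0.07668096 0.19541347] [0.47455777 0.05894799 0.18965854] [0.48390093 0.09209792 0.19889868]
knob 153 [ 0.52807117 -0.15646561  0.23252002] [ 0.55444898 -0.12680994  0.26436654] [ 0.53675553 -0.13541039  0.25117418] cam [-0.05500204  0.7691079   0.81335351]
end [0.48222202 0.19426291 0.20054156]
side1 bar 477 [0.48349488 0.05426813 0.19411948] [-7.03020904e-02  9.97525675e-01 -3.78259680e-04] 0.07036013460830748
band 71 [0.48233385 0.07632695 0.19433422] [0.47446767 0.03853506 0.18598291] [0.48852015 0.09466192 0.20134305]
knob 115 [ 0.52991867 -0.15123552  0.23211222] [ 0.55443413 -0.12624416  0.26587073] [ 0.54394713 -0.13361842  0.25640147] cam [1.1636824  0.67240494 1.38118829]
end [0.48161083 0.19720129 0.20287705]
```

View pics/w1.png

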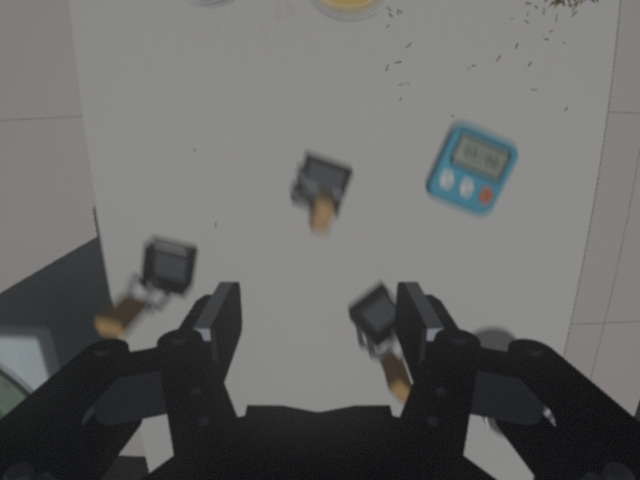

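The wrist view shows the target carrier with its tray at about (323,180) and tab end at (322,215), its wires to the left (-x) and its yaw clearly negative. The timer is at (472,168). I'll measure the carrier's yaw and position.

```bash
python3 - <<'E'
from h import *
f=load('w1'); P=cloud(f); hsv=cv2.cvtColor(f['color'],cv2.COLOR_RGB2HSV)
roi=np.zeros((480,640),bool); roi[130:245,270:380]=1
wood=(cv2.inRange(hsv,(8,70,50),(24,255,255))>0)&roi
q=P[wood]; top=q[q[:,2]>0.143]; print('tab top',len(q),len(top),top.mean(0), 'rect',cv2.minAreaRect((top[:,:2]*1000).astype(np.float32)))
tr=roi&(P[...,2]>0.018)&(P[...,2]<0.036)&(hsv[...,2]<90)
q=P[tr]; print('tray',len(q),cv2.minAreaRect((q[:,:2]*1000).astype(np.float32)))
# dark mask outline on plane z=0.03 (only the upper part, free of tab)
d=(hsv[...,2]<75)&roi; k,l,s,c=cv2.connectedComponentsWithStats(d.astype(np.uint8)); i=1+np.argmax(s[1:,4]); print(s[i])
ys,xs=np.where(l==i); w=onz(f,np.c_[xs,ys],0.03); print(cv2.minAreaRect((w[:,:2]*1000).astype(np.float32)))
# tab from two fixed views, depth
for n in ['scene1','side1']:
    g=load(n); Q=cloud(g); h=cv2.cvtColor(g['color'],cv2.COLOR_RGB2HSV)
    m=(cv2.inRange(h,(8,70,60),(24,255,255))>0)&(abs(Q[...,0]-.517)<.04)&(abs(Q[...,1]-.36)<.04)
    q=Q[m]; t=q[q[:,2]>.146]; print(n,len(t),t.mean(0),q.min(0),q.max(0))
    m=(Q[...,2]>0.015)&(Q[...,2]<0.036)&(abs(Q[...,0]-.53)<.05)&(abs(Q[...,1]-.37)<.05); print('tray',cv2.minAreaRect((Q[m][:,:2]*1000).astype(np.float32)))
cv2.imwrite('pics/w1c.png',cv2.resize(f['color'][130:245,270:380,::-1],(550,575),interpolation=cv2.INTER_CUBIC))
E
```

```text
tab top 479 314 [0.51746327 0.36125831 0.14960911] rect ((517.2763061523438, 360.60052490234375), (16.777231216430664, 9.116941452026367), 67.54753875732422)
tray 299 ((516.3765258789062, 358.2854309082031), (47.52528762817383, 50.07615661621094), 70.60470581054688)
[301 156  50  36 525]
((521.9790649414062, 374.09039306640625), (22.24559783935547, 46.46943664550781), 67.0425796508789)
scene1 66 [0.51664001 0.35647015 0.14908462] [0.50773948 0.34495325 0.10268268] [0.52533828 0.36907181 0.15180753]
tray ((516.2421264648438, 356.4669189453125), (49.868370056152344, 55.256107330322266), 69.86703491210938)
side1 42 [0.51646279 0.35963859 0.14993659] [0.50707768 0.34755643 0.1104237 ] [0.52453653 0.3716693  0.15489146]
tray ((515.8220825195312, 359.0885009765625), (51.99436569213867, 54.363990783691406), 72.09020233154297)
```

View pics/w1c.png

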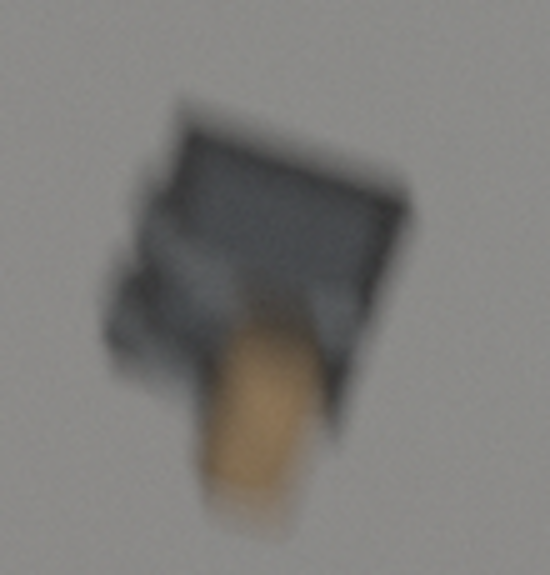

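The tray crop confirms a yaw of about -19.4° with the mouth towards +x. The carrier is at (0.516, 0.359). I'll turn, then descend so the tab is held at about 136 mm.

>>> arm_command --pt "1.5 1.5 15 0 0 6.2" --pt "0 0 15 0 0 6.2" --pt "0 0 15 0 0 6.3" --pt "0 0 25 0 0 0" --pt "0 0 20 0 0 0"

```text
clock: 1.6
position: [0.5185, 0.3557, 0.2029]
tool_rot: [3.138, -0.001, -0.353]
force: [-0.2, 1.3, -0.3]
grip_width: 0.0602
```

```bash
python3 - <<'E'
from h import *
s=bot.observe(); print(s['position'],s['tool_rot'])
R=Rn.from_euler('xyz',s['tool_rot']).as_matrix()
print('tool shift to tab mm',R.T@(np.array([.5165,.3592,.135])-s['position'])*1000)
E
```

```text
[0.51845439 0.3556868  0.20285026] [ 3.13786773e+00 -8.14981723e-04 -3.52538484e-01]
tool shift to tab mm [-3.10252609 -2.87502911 67.83751461]
```

>>> arm_command --pt "-3 -3 22 0 0 -0.7" --pt "0 0 22 0 0 0" --pt "0 0 19 0 0 0" --pt "0 0 4 0 0 0"

```text
clock: 2.0
position: [0.5173, 0.354, 0.1306]
tool_rot: [3.133, 0.0, -0.345]
force: [0.8, -0.4, 0.1]
grip_width: 0.0596
```

>>> arm_command --pt "0 0 0 0 0 0" --pt "0 0 0 0 0 0" --pt "0 0 0 0 0 0" --pt "0 0 0 0 0 0" --pt "0 0 0 0 0 0" --pt "0 0 0 0 0 0" --grip 0 --grip_force 40

```text
clock: 2.6
position: [0.519, 0.353, 0.1335]
tool_rot: [3.135, -0.002, -0.347]
force: [0.0, -0.3, -1.6]
grip_width: 0.0139
```

The tab is gripped at 13.9 mm. I'll lift and check how the carrier sits.

>>> arm_command --pt "0 0 -20 0 0 0" --pt "0 0 -30 0 0 0" --pt "0 0 -30 0 0 -6" --pt "0 0 -10 0 0 -6" --pt "0 0 0 0 0 -6" --pt "0 0 0 0 0 -6" --pt "0 0 0 0 0 0"

```text
clock: 3.3
position: [0.5186, 0.354, 0.2282]
tool_rot: [3.134, 0.0, 0.088]
force: [1.2, -0.3, -1.5]
grip_width: 0.0134
```

```bash
cat > look.py <<'E'
from h import *
def look(tag):
    s=bot.observe(); p=s['position']; print('tcp',p,s['tool_rot'],s['clock'])
    for n in ['scene','side']:
        f=grab(n); save(f,n+tag+'.png'); Q=cloud(f); h=cv2.cvtColor(f['color'],cv2.COLOR_RGB2HSV)
        near=(np.hypot(Q[...,0]-p[0],Q[...,1]-p[1])<.055)
        m=(cv2.inRange(h,(8,70,40),(24,255,255))>0)&near&(Q[...,2]<p[2]+.05)&(Q[...,2]>p[2]-.05); 
        if m.sum(): print(n,'wood',m.sum(),Q[m].min(0),Q[m].max(0))
        m=near&(Q[...,2]>p[2]-.15)&(Q[...,2]<p[2]-.095)&(h[...,2]<110)&(Q[...,2]>.01)
        t=Q[m]; 
        if len(t)>20:
            zt=np.percentile(t[:,2],97); r=t[t[:,2]>zt-.015]; print('tray',len(t),'z',np.percentile(t[:,2],[2,97]),cv2.minAreaRect((r[:,:2]*1000).astype(np.float32)))
E
python3 -c "
from look import *
look('2')
import cv2
a=cv2.imread('pics/scene2.png')"
```

```text
tcp [0.51859379 0.35399339 0.2282069 ] [3.13446734e+00 3.37750145e-04 8.80010772e-02] 3.3
scene wood 148 [0.50424448 0.3538226  0.20111542] [0.52653859 0.36971241 0.26070454]
tray 731 z [0.09952517 0.12726201] ((516.5748291015625, 357.0492858886719), (54.312862396240234, 51.40665817260742), 6.05786657333374)
side wood 39 [0.50716446 0.36660467 0.20581855] [0.53147042 0.37402348 0.27721622]
tray 509 z [0.09572951 0.12853443] ((516.5667724609375, 360.3916015625), (55.35847091674805, 49.67486572265625), 4.665209770202637)
```

>>> arm_command --pt "-20 -2 -11 0 0 0.3" --pt "-25 -2 -11 0 0 0.3" --pt "-25 -2 -11 0 0 0.3" --pt "-20 -2 -11 0 0 0.3"

```text
clock: 3.8
position: [0.4266, 0.3544, 0.2702]
tool_rot: [3.131, 0.004, 0.045]
force: [0.1, 0.3, -0.7]
grip_width: 0.0136
```

>>> arm_command --pt "-2 20 0 0 0 0" --pt "-3 40 0 0 0 0" --pt "-3 40 0 0 0 0" --pt "-3 40 0 0 0 0" --pt "-3 40 0 0 0 0" --pt "-3 35 0 0 0 0" --pt "-2 20 0 0 0 0" --pt "0 0 0 0 0 0"

```text
clock: 4.6
position: [0.4117, 0.1126, 0.2733]
tool_rot: [3.135, 0.003, 0.023]
force: [-0.7, 1.6, -1.4]
grip_width: 0.0134
```

```bash
python3 -c "
from look import *
look('3')"
```

```text
tcp [0.41168277 0.1126189  0.27333328] [3.13475785e+00 3.09968333e-03 2.25363912e-02] 4.6
scene wood 173 [0.39431738 0.10292513 0.22500351] [0.42039329 0.12908122 0.30400788]
tray 683 z [0.14374332 0.17335469] ((409.8746643066406, 116.02212524414062), (55.51591491699219, 51.6729736328125), 2.283484697341919)
side wood 70 [0.40155709 0.12195128 0.24836546] [0.42005257 0.13269563 0.31140065]
tray 503 z [0.14241109 0.17449365] ((408.6640319824219, 120.75735473632812), (55.15761947631836, 58.19284439086914), 87.85038757324219)
```

View pics/scene3.png

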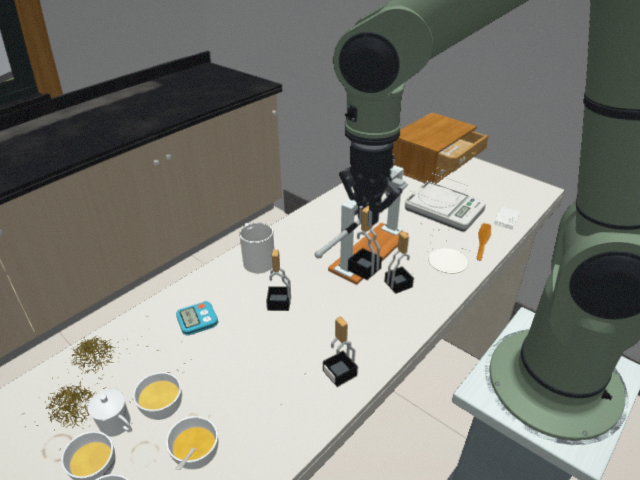

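The picture shows the carrier held on the robot side of the bar at about (366,262), clear of the decoy at (400,278). Next I'll straighten the yaw and push the carrier in over the bar.

>>> arm_command --pt "0 0 5 0 0 -2.7" --pt "10 1 0 0 0 0" --pt "15 1 0 0 0 0" --pt "15 1 0 0 0 0" --pt "15 1 0 0 0 0" --pt "0 0 0 0 0 0"

```text
clock: 5.3
position: [0.4721, 0.1215, 0.2682]
tool_rot: [3.138, 0.002, 0.071]
force: [-0.3, 0.0, -1.7]
grip_width: 0.0135
```

```bash
python3 -c "
from look import *
look('4')"
```

```text
tcp [0.47205237 0.12145239 0.26821371] [3.13764264e+00 2.21322985e-03 7.06575647e-02] 5.3
scene wood 154 [0.46132106 0.11254877 0.24144188] [0.48150251 0.13719663 0.30148218]
tray 625 z [0.13826408 0.1680244 ] ((469.2600402832031, 124.53080749511719), (53.478206634521484, 52.399288177490234), 3.7195956707000732)
side wood 67 [0.46053563 0.12776242 0.24169994] [0.47738744 0.14154005 0.3022078 ]
tray 404 z [0.13571628 0.16958527] ((468.627197265625, 127.82704162597656), (57.48936080932617, 53.718238830566406), 6.834961414337158)
```

>>> arm_command --pt "8 0 0 0 0 0" --pt "0 0 5 0 0 0" --pt "0 0 8 0 0 0" --pt "0 0 8 0 0 0" --pt "0 0 5 0 0 0"

```text
clock: 5.9
position: [0.4779, 0.1226, 0.2404]
tool_rot: [3.138, 0.003, 0.071]
force: [0.1, 0.5, -1.1]
grip_width: 0.0135
```

```bash
python3 -c "
from look import *
look('5')
f=load('scene5'); g=f['color'][150:300,300:450,::-1]
f=load('side5'); h=f['color'][120:270,260:410,::-1]
cv2.imwrite('pics/c5.png',cv2.resize(np.hstack([g,h]),(800,400),interpolation=cv2.INTER_CUBIC))"
```

```text
tcp [0.47794997 0.12258831 0.24039084] [3.13780747e+00 3.02892456e-03 7.14018110e-02] 5.9
scene wood 146 [0.46906076 0.11720006 0.21440524] [0.48788918 0.13978948 0.27135085]
tray 620 z [0.11060221 0.14013273] ((474.81524658203125, 125.58503723144531), (54.090614318847656, 53.498077392578125), 3.9785797595977783)
side wood 64 [0.46728657 0.13098101 0.21235167] [0.48428451 0.14226392 0.27667883]
tray 480 z [0.10869367 0.14002594] ((476.0273742675781, 128.91290283203125), (57.05421447753906, 52.70172882080078), 4.838503837585449)
```

View pics/c5.png

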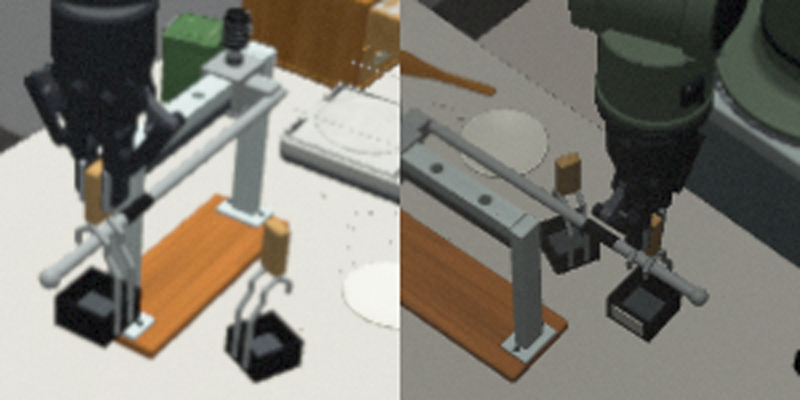

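Both views show the hook over the bar, outside the band. I'll lower a little more and slide along the bar to the band.

>>> arm_command --pt "0 0 4 0 0 0" --pt "0 0 0 0 0 0" --pt "0 0 0 0 0 0" --pt "0 10 0 0 0 0" --pt "0 10 0 0 0 0" --pt "0 10 0 0 0 0" --pt "0 10 0 0 0 0" --pt "0 0 0 0 0 0"

```text
clock: 6.8
position: [0.4812, 0.078, 0.2371]
tool_rot: [3.137, 0.002, 0.07]
force: [-0.4, -0.3, -0.9]
grip_width: 0.0133
```

```bash
cat > hook.py <<'E'
from look import *
def hook(tag):
    look(tag)
    for n in ['scene','side']:
        f=load(n+tag); P=cloud(f); h=cv2.cvtColor(f['color'],cv2.COLOR_RGB2HSV)
        xb=.4825-(P[...,1]-.0575)*.069
        near=abs(P[...,0]-xb)<.012
        for nm,lo,hi in [('hookroof',.198,.206),('wood',.206,.26)]:
            m=near&(P[...,2]>lo)&(P[...,2]<hi)&(P[...,1]>.03)&(P[...,1]<.16)
            if nm=='wood': m&=cv2.inRange(h,(8,70,40),(24,255,255))>0
            if m.sum()>3: print(n,nm,m.sum(),np.percentile(P[m],[5,50,95],axis=0).round(4).tolist())
        m=near&(P[...,2]>.18)&(P[...,2]<.2)&(P[...,1]>.03)&(P[...,1]<.13)&(h[...,2]<60)
        if m.sum()>3: print('band',m.sum(),np.percentile(P[m][:,1],[3,50,97]))
E
python3 -c "
from hook import *
hook('6')"
```

```text
tcp [0.48124201 0.07796634 0.23708644] [3.13735715e+00 2.32858556e-03 7.00719025e-02] 6.8
scene wood 142 [0.4715027  0.07169947 0.19550928] [0.48823394 0.09478485 0.2686264 ]
tray 597 z [0.10693117 0.1368183 ] ((479.2603759765625, 80.90690612792969), (53.75596618652344, 55.1564826965332), 5.645654201507568)
side wood 65 [0.47087741 0.08442252 0.21028339] [0.48722594 0.09887717 0.25936608]
tray 471 z [0.10442472 0.13768648] ((479.3724060058594, 85.80302429199219), (54.2232551574707, 51.86066436767578), 4.753264427185059)
scene hookroof 47 [[0.4703, 0.0684, 0.1988], [0.4756, 0.0894, 0.2016], [0.4891, 0.1066, 0.2051]]
scene wood 137 [[0.4742, 0.0807, 0.2116], [0.479, 0.0905, 0.2378], [0.486, 0.0931, 0.2562]]
band 16 [0.06984925 0.07560749 0.09185303]
side hookroof 38 [[0.4731, 0.0513, 0.1982], [0.4825, 0.094, 0.2004], [0.4897, 0.1489, 0.2046]]
side wood 65 [[0.4734, 0.0876, 0.2128], [0.4798, 0.0945, 0.2402], [0.4859, 0.0969, 0.2569]]
band 53 [0.05831831 0.07973911 0.11805701]
```

>>> arm_command --pt "0 7 0 0 0 0" --pt "0 0 2 0 0 0" --pt "0 0 2 0 0 0" --pt "0 0 1.5 0 0 0" --pt "0 0 1 0 0 0" --pt "0 0 0 0 0 0"

```text
clock: 7.5
position: [0.4828, 0.0732, 0.2323]
tool_rot: [3.139, -0.001, 0.073]
force: [-2.4, -2.3, 2.8]
grip_width: 0.0134
```

```bash
python3 -c "
from hook import *
hook('7')"
```

```text
tcp [0.4828147  0.07324886 0.23230988] [ 3.13856675e+00 -1.13289813e-03  7.30359280e-02] 7.5
scene wood 143 [0.47332676 0.06927592 0.1980678 ] [0.49135303 0.08889065 0.26455748]
tray 593 z [0.10216708 0.13251785] ((482.1951599121094, 64.89576721191406), (54.77357864379883, 79.8341293334961), 7.894454479217529)
side wood 65 [0.47311726 0.07983574 0.20408043] [0.48825809 0.09407704 0.25399542]
tray 509 z [0.09902028 0.13396694] ((484.619384765625, 67.38359832763672), (57.63127899169922, 84.09102630615234), 14.235259056091309)
scene hookroof 32 [[0.4752, 0.0562, 0.1981], [0.4791, 0.0854, 0.199], [0.4866, 0.1104, 0.204]]
scene wood 138 [[0.4754, 0.0749, 0.2083], [0.4815, 0.0859, 0.2334], [0.4885, 0.0882, 0.2517]]
band 14 [0.07188576 0.08671011 0.09288585]
side hookroof 36 [[0.4744, 0.0405, 0.1981], [0.4809, 0.0931, 0.1989], [0.4889, 0.158, 0.2023]]
side wood 64 [[0.4747, 0.082, 0.2084], [0.4816, 0.0892, 0.2345], [0.4865, 0.0924, 0.2514]]
band 41 [0.0563478  0.08034428 0.09620034]
```

The hook now rests on the bar, with the wrist force up by about 4 N. I'll release it.

>>> arm_command --pt "0 0 0 0 0 0" --pt "0 0 0 0 0 0" --pt "0 0 0 0 0 0" --pt "0 0 0 0 0 0" --pt "0 0 0 0 0 0" --grip 45

```text
clock: 8.1
position: [0.4829, 0.074, 0.232]
tool_rot: [3.139, -0.001, 0.074]
force: [-0.5, 0.0, -1.2]
grip_width: 0.0383
```

>>> arm_command --pt "0 0 -5 0 0 0" --pt "0 0 -20 0 0 0" --pt "0 0 -35 0 0 0" --pt "0 0 -35 0 0 0" --pt "0 0 -15 0 0 0"

```text
clock: 8.6
position: [0.4815, 0.0741, 0.3451]
tool_rot: [3.138, 0.003, 0.074]
force: [-0.3, 0.1, -0.2]
grip_width: 0.0385
```

```bash
python3 -c "
from hook import *
f=grab('wrist'); save(f,'w8.png')
hook('8')
f=load('scene8'); g=f['color'][150:300,300:450,::-1]
f=load('side8'); h=f['color'][120:270,260:410,::-1]
cv2.imwrite('pics/c8.png',np.vstack([cv2.resize(np.hstack([g,h]),(640,320),interpolation=cv2.INTER_CUBIC),cv2.resize(load('w8')['color'][:,:,::-1],(360,270),interpolation=cv2.INTER_AREA).repeat(1,0) if 0 else cv2.copyMakeBorder(cv2.resize(load('w8')['color'][:,:,::-1],(360,270)),0,0,140,140,0)]))"
```

```text
tcp [0.4819907  0.07424665 0.34640905] [3.13850072e+00 1.47765290e-03 7.43407015e-02] 8.65
tray 177 z [0.19713974 0.24494787] ((479.5466613769531, 78.52242279052734), (23.943946838378906, 10.79877758026123), 62.60874938964844)
tray 147 z [0.19666341 0.24873155] ((486.0249328613281, 82.1055908203125), (12.017230987548828, 23.272241592407227), 26.431848526000977)
scene hookroof 31 [[0.4735, 0.0664, 0.1985], [0.4792, 0.0845, 0.2002], [0.4866, 0.0884, 0.2054]]
scene wood 213 [[0.4757, 0.0684, 0.2102], [0.4786, 0.0837, 0.232], [0.488, 0.0884, 0.2517]]
band 17 [0.06844869 0.07543951 0.09190447]
side hookroof 30 [[0.4751, 0.0437, 0.1981], [0.4832, 0.091, 0.1999], [0.4897, 0.1389, 0.2055]]
side wood 146 [[0.4763, 0.0711, 0.2094], [0.486, 0.0835, 0.2365], [0.4893, 0.0916, 0.2534]]
band 47 [0.05173399 0.0816159  0.09554879]
```

View pics/c8.png

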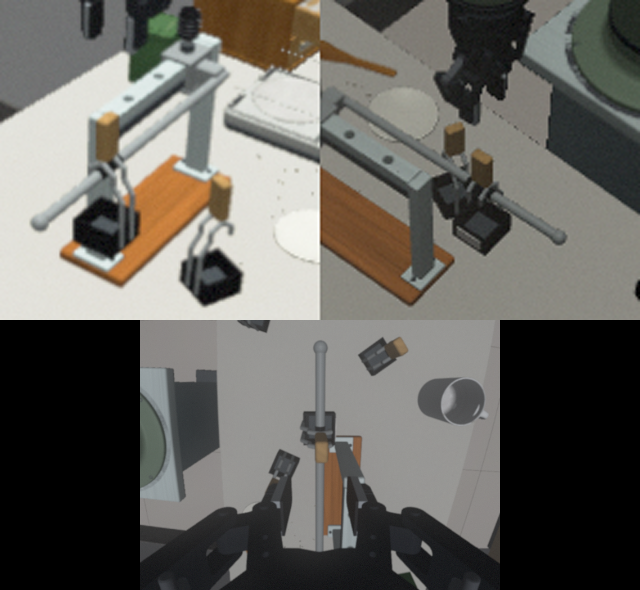

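The views show the carrier hanging at the band, upright and clear of the fingers. Before moving to the knob I'll check the band offset and refine the knob position.

```bash
python3 - <<'E'
from h import *
from hook import *
f=load('w8'); g=cv2.cvtColor(f['color'],cv2.COLOR_RGB2GRAY)
R=f['Rw'];
ys=np.arange(.03,.14,.004); pts=np.c_[.4825-(ys-.0575)*.069,ys,np.full(len(ys),.196)]
c=(pts-f['o'])@R; px=cv2.projectPoints(c,np.zeros(3),np.zeros(3),K(f),np.array(f['D']))[0].reshape(-1,2)
print([(round(y,3),int(g[int(v)-1:int(v)+2,int(u)-2:int(u)+3].mean())) for y,(u,v) in zip(ys,px)])
# band, knob by plane casting in scene0 and side1
r=[]
for n in ['scene0','scene8','side1','side8']:
    f=load(n); P=cloud(f); hh=cv2.cvtColor(f['color'],cv2.COLOR_RGB2GRAY)
    k=(P[...,2]>0.236)&(P[...,2]<0.268)&(np.hypot(P[...,0]-.541,P[...,1]+.139)<.03)
    v,u=np.where(k); b=np.c_[u,v].astype(float)
    mid=onz(f,[[(u.min()+u.max())/2,(v.min()+v.max())/2]],.245)[0]; print(n,len(u),u.min(),u.max(),v.min(),v.max(),mid)
    p=P[k]; d=rays(f,[[u.mean(),v.mean()]])[0][:2]; d/=np.linalg.norm(d); t=np.array([-d[1],d[0]]); s=p[:,:2]@t; e=p[:,:2]@d
    print('  centre',t*(np.percentile(s,3)+np.percentile(s,97))/2+d*(np.percentile(e,5)+.013), 'top',p[:,2].max())
E
```

```text
[(np.float64(0.03), 122), (np.float64(0.034), 122), (np.float64(0.038), 122), (np.float64(0.042), 121), (np.float64(0.046), 109), (np.float64(0.05), 118), (np.float64(0.054), 120), (np.float64(0.058), 119), (np.float64(0.062), 122), (np.float64(0.066), 126), (np.float64(0.07), 116), (np.float64(0.074), 75), (np.float64(0.078), 67), (np.float64(0.082), 67), (np.float64(0.086), 73), (np.float64(0.09), 53), (np.float64(0.094), 126), (np.float64(0.098), 128), (np.float64(0.102), 128), (np.float64(0.106), 128), (np.float64(0.11), 128), (np.float64(0.114), 128), (np.float64(0.118), 128), (np.float64(0.122), 128), (np.float64(0.126), 128), (np.float64(0.13), 128), (np.float64(0.134), 128), (np.float64(0.138), 129)]
scene0 140 383 394 153 166 [ 0.54599845 -0.14869862  0.245     ]
  centre [ 0.54148415 -0.1433281 ] top 0.26352790788700653
scene8 135 383 394 153 166 [ 0.54599845 -0.14869862  0.245     ]
  centre [ 0.5411907  -0.14252648] top 0.26358303770435754
side1 107 250 259 154 166 [ 0.53830897 -0.14193481  0.245     ]
  centre [ 0.54018808 -0.13999152] top 0.2658707302721419
side8 107 250 259 154 166 [ 0.53830897 -0.14193481  0.245     ]
  centre [ 0.54033073 -0.13943712] top 0.2662707360253853
```

>>> arm_command --pt "4 20 0 0 0 0" --pt "7 35 0 0 0 0" --pt "7 35 0 0 0 0" --pt "7 35 0 0 0 0" --pt "7 35 0 0 0 0" --pt "7 35 0 0 0 0" --pt "4 22 0 0 0 0" --pt "0 0 0 0 0 0" --grip 80

```text
clock: 9.55
position: [0.5397, -0.1463, 0.3358]
tool_rot: [3.139, 0.015, 0.078]
force: [0.1, 0.3, -0.0]
grip_width: 0.0684
```

The wrist profile puts the band's outer edge at about y = 0.092, so the carrier sits about 3–5 mm from its centre, which is in tolerance. The knob is at about (0.541, -0.141), so I'll descend onto it.

>>> arm_command --pt "1.5 -5 15 0 0.8 0" --pt "0 0 20 0 0 0" --pt "0 0 20 0 0 0" --pt "0 0 10 0 0 0"

```text
clock: 9.95
position: [0.5394, -0.1402, 0.2664]
tool_rot: [3.14, 0.003, 0.078]
force: [-0.2, 1.2, 0.1]
grip_width: 0.0683
```

```bash
python3 - <<'E'
from h import *
s=bot.observe(); print(s['position'],s['tool_rot'])
f=grab('wrist'); save(f,'w9.png'); P=cloud(f)
k=(P[...,2]>0.255)&(P[...,2]<0.275)&(np.hypot(P[...,0]-.541,P[...,1]+.139)<.03); print(k.sum(), P[k].min(0),P[k].max(0),P[k].mean(0))
f=grab('scene'); save(f,'scene9.png')
E
```

```text
[ 0.53941099 -0.14018175  0.26640939] [3.13967062 0.00326808 0.07784461]
3457 [ 0.52983962 -0.1537538   0.25501796] [ 0.55589785 -0.12931485  0.26556865] [ 0.54260578 -0.13964732  0.26192121]
```

View pics/w9.png

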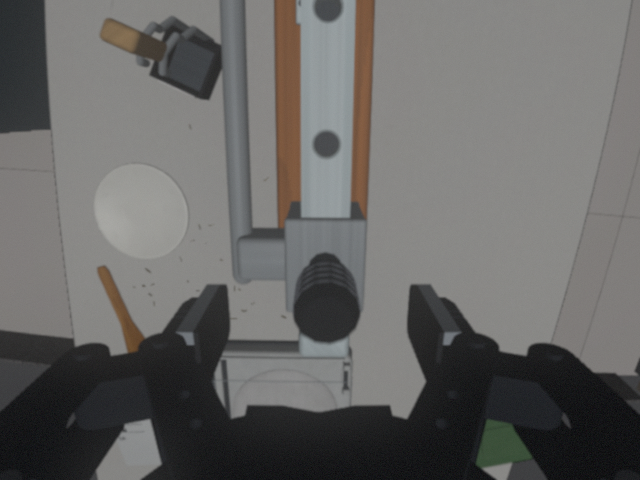

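The wrist view shows the knob at about (326,305), centred between the fingers to within 3 mm. I'll centre, descend and grip.

>>> arm_command --pt "3 0.5 10 0 0 0.4" --pt "0 0 10 0 0 0" --pt "0 0 2 0 0 0"

```text
clock: 10.35
position: [0.5436, -0.1404, 0.2449]
tool_rot: [3.139, 0.001, 0.071]
force: [-0.7, -0.8, 0.1]
grip_width: 0.0683
```

>>> arm_command --pt "0 0 0 0 0 0" --pt "0 0 0 0 0 0" --pt "0 0 0 0 0 0" --pt "0 0 0 0 0 0" --pt "0 0 0 0 0 0" --pt "0 0 0 0 0 0" --grip 0 --grip_force 60

```text
clock: 10.95
position: [0.5427, -0.1406, 0.2457]
tool_rot: [3.139, 0.003, 0.07]
force: [0.2, -0.7, -4.9]
grip_width: 0.0245
```

>>> arm_command --pt "0 0 -4 0 0 0" --pt "0 0 -4 0 0 0" --pt "0 0 -3 0 0 0" --pt "0 0 0 0 0 0"

```text
clock: 11.35
position: [0.5427, -0.1406, 0.2575]
tool_rot: [3.139, 0.003, 0.07]
force: [0.9, -0.5, -6.3]
grip_width: 0.0239
```

```bash
cat > kn.py <<'E'
from h import *
def kn(tag):
    s=bot.observe(); print(s['position'],s['tool_rot'],s['force'],s['clock'],s['grip_width'])
    f=grab('scene'); save(f,'sceneK'+tag+'.png'); P=cloud(f); g=cv2.cvtColor(f['color'],cv2.COLOR_RGB2HSV)
    # sleeve top: at z .205-.216 near knob
    m=(abs(P[...,2]-.211)<.004)&(np.hypot(P[...,0]-s['position'][0],P[...,1]-s['position'][1])<.045); 
    if m.sum(): print('sleeve',m.sum(),np.percentile(P[m],[3,50,97],axis=0).round(4).tolist())
    for n in ['scene','side']:
        if n=='side': f=grab('side'); P=cloud(f); g=cv2.cvtColor(f['color'],cv2.COLOR_RGB2HSV); save(f,'sideK'+tag+'.png')
        w=(cv2.inRange(g,(8,70,40),(24,255,255))>0)&(P[...,2]>.205)&(P[...,2]<.27)&(abs(P[...,0]-.48)<.04)&(P[...,1]>.02)&(P[...,1]<.2)
        if w.sum(): print(n,'tab y',w.sum(),np.percentile(P[w],[5,50,95],axis=0).round(4).tolist())
        e=(P[...,2]>.18)&(P[...,2]<.206)&(abs(P[...,0]-.467)<.02)&(P[...,1]>.15)&(P[...,1]<.3)&(g[...,2]>60); print(n,'bar end y',np.percentile(P[e][:,1],98))
        b=(P[...,2]>.18)&(P[...,2]<.2)&(abs(P[...,0]-.4825+(P[...,1]-.0575)*.069)<.012)&(P[...,1]>.03)&(P[...,1]<.2)&(g[...,2]<60); print(n,'dark',np.percentile(P[b][:,1],[3,97]))
E
python3 -c "
from kn import *
kn('1')"
```

```text
[ 0.54267644 -0.14056541  0.25749447] [3.13937260e+00 2.86041535e-03 7.01508685e-02] [ 0.9066891  -0.47789276 -6.34473792] 11.35 0.023941024739230096
sleeve 154 [[0.5215, -0.1667, 0.2076], [0.5369, -0.1362, 0.2096], [0.5614, -0.1175, 0.2128]]
scene tab y 215 [[0.4758, 0.0683, 0.209], [0.4784, 0.0838, 0.2322], [0.4879, 0.0882, 0.2517]]
scene bar end y 0.19214264495433803
scene dark [0.06900675 0.09162539]
side tab y 148 [[0.4764, 0.0705, 0.2104], [0.4858, 0.0828, 0.2359], [0.4891, 0.0913, 0.2523]]
side bar end y 0.19727640158108012
side dark [0.05903599 0.09593959]
```

>>> arm_command --pt "0 0 -1.5 0 0 0" --pt "0 -3 0 0 0 0" --pt "0 -4 0 0 0 0" --pt "0 -4 0 0 0 0" --pt "0 -4 0 0 0 0" --pt "0 0 0 0 0 0"

```text
clock: 12.05
position: [0.5415, -0.1247, 0.2584]
tool_rot: [3.139, 0.003, 0.07]
force: [1.5, 0.9, -5.9]
grip_width: 0.0241
```

```bash
python3 -c "
from kn import *
kn('2')"
```

```text
[ 0.54151749 -0.12467607  0.25838308] [3.13865265e+00 3.09053598e-03 6.98404130e-02] [ 1.47108481  0.92164813 -5.90151932] 12.05 0.024086200316193275
sleeve 154 [[0.5196, -0.1507, 0.2076], [0.5356, -0.1203, 0.2096], [0.5588, -0.1024, 0.2126]]
scene tab y 207 [[0.4746, 0.0851, 0.2095], [0.4774, 0.0993, 0.2319], [0.4855, 0.1041, 0.2518]]
scene bar end y 0.20857045989892736
scene dark [0.08341931 0.10572545]
side tab y 141 [[0.4747, 0.0864, 0.2101], [0.4844, 0.0993, 0.237], [0.4877, 0.1073, 0.2527]]
side bar end y 0.211537560260843
side dark [0.05980452 0.11131399]
```

The section slides with the hand and the carrier follows. I'll continue.

>>> arm_command --pt "0 -5 -0.5 0 0 0" --pt "0 -6 0 0 0 0" --pt "0 -6 0 0 0 0" --pt "0 -6 0 0 0 0" --pt "0 -6 0 0 0 0" --pt "0 -6 0 0 0 0" --pt "0 -4 0 0 0 0" --pt "0 0 0 0 0 0"

```text
clock: 12.95
position: [0.5386, -0.0827, 0.2588]
tool_rot: [3.138, 0.003, 0.07]
force: [0.2, -0.4, -5.3]
grip_width: 0.024
```

```bash
python3 -c "
from kn import *
kn('3')"
```

```text
[ 0.53857516 -0.08274635  0.25884227] [3.13819934e+00 2.91260723e-03 6.97441906e-02] [ 0.19781625 -0.38823245 -5.28626104] 12.95 0.023984347787791252
sleeve 161 [[0.518, -0.1091, 0.2074], [0.5329, -0.0785, 0.2097], [0.5564, -0.0602, 0.2128]]
scene tab y 212 [[0.4711, 0.1274, 0.2086], [0.4739, 0.1411, 0.2331], [0.4816, 0.1457, 0.2515]]
scene bar end y 0.25026000119581504
scene dark [0.12627453 0.14992851]
side tab y 152 [[0.4728, 0.1281, 0.2089], [0.4812, 0.1398, 0.2377], [0.4845, 0.1493, 0.2528]]
side bar end y 0.2529080496416889
side dark [0.06257824 0.15297822]
```

>>> arm_command --pt "0 -2 0 0 0 0" --pt "0 0 3 0 0 0" --pt "0 0 3 0 0 0" --pt "0 0 3 0 0 0"

```text
clock: 13.45
position: [0.5385, -0.0812, 0.2494]
tool_rot: [3.139, 0.003, 0.069]
force: [0.5, 0.1, -5.4]
grip_width: 0.0244
```

>>> arm_command --pt "0 0 2 0 0 0" --pt "0 0 2 0 0 0" --pt "0 0 1 0 0 0" --pt "0 0 0 0 0 0"

```text
clock: 13.85
position: [0.5385, -0.0815, 0.2457]
tool_rot: [3.139, 0.002, 0.068]
force: [-1.3, 0.9, -5.7]
grip_width: 0.0245
```

Still under spring pull, so I'll lower until it bottoms out.

>>> arm_command --pt "0 0 1 0 0 0" --pt "0 0 1 0 0 0" --pt "0 0 0 0 0 0"

```text
clock: 14.15
position: [0.5385, -0.0817, 0.2456]
tool_rot: [3.139, 0.0, 0.068]
force: [-1.9, 0.6, -5.3]
grip_width: 0.0247
```

```bash
python3 -c "
from kn import *
kn('4')"
```

```text
[ 0.53851093 -0.08167021  0.24561406] [3.13888077e+00 4.04111750e-04 6.77899133e-02] [-1.92735863  0.55546758 -5.32446077] 14.15 0.024674198920525997
sleeve 159 [[0.5171, -0.1065, 0.2075], [0.5322, -0.077, 0.2098], [0.5554, -0.0581, 0.2126]]
scene tab y 215 [[0.4713, 0.1274, 0.2087], [0.4738, 0.1409, 0.2326], [0.4816, 0.147, 0.2516]]
scene bar end y 0.25113545549797156
scene dark [0.13034657 0.15061257]
side tab y 150 [[0.4714, 0.1299, 0.2108], [0.4812, 0.1423, 0.2366], [0.4846, 0.1504, 0.2531]]
side bar end y 0.25448034744143927
side dark [0.05983581 0.15358265]
```

>>> arm_command --pt "0 0 2 0 0 0" --pt "0 0 2 0 0 0"

```text
clock: 14.45
position: [0.5389, -0.0824, 0.245]
tool_rot: [3.138, -0.002, 0.067]
force: [-20.1, 0.6, 47.2]
grip_width: 0.0243
```

The force flipped to +47 N, so the pin is bottomed. I'll relax the push.

>>> arm_command --pt "0 0 0 0 0 0" --pt "0 0 0 0 0 0"

```text
clock: 14.65
position: [0.5385, -0.0826, 0.2457]
tool_rot: [3.138, -0.002, 0.067]
force: [0.3, 0.7, -4.5]
grip_width: 0.0242
```

```bash
python3 -c "
from kn import *
kn('5')
f=load('sceneK5'); g=f['color'][130:280,270:420,::-1]
f=load('sideK5'); h=f['color'][130:280,250:400,::-1]
cv2.imwrite('pics/c9.png',cv2.resize(np.hstack([g,h]),(800,400),interpolation=cv2.INTER_CUBIC))"
```

```text
[ 0.53850633 -0.08256692  0.2457027 ] [ 3.13822515e+00 -1.87621680e-03  6.67239947e-02] [ 0.30170171  0.6761047  -4.46607647] 14.65 0.02419711928936507
sleeve 158 [[0.5171, -0.1082, 0.2073], [0.5318, -0.0775, 0.2097], [0.557, -0.0597, 0.2128]]
scene tab y 215 [[0.4712, 0.1271, 0.2089], [0.474, 0.1408, 0.2329], [0.4823, 0.1458, 0.2514]]
scene bar end y 0.25054806517500516
scene dark [0.12780032 0.14796789]
side tab y 148 [[0.4728, 0.1283, 0.2101], [0.4809, 0.1412, 0.2389], [0.4851, 0.1496, 0.254]]
side bar end y 0.2533532372579199
side dark [0.06122273 0.15296474]
```

View pics/c9.png

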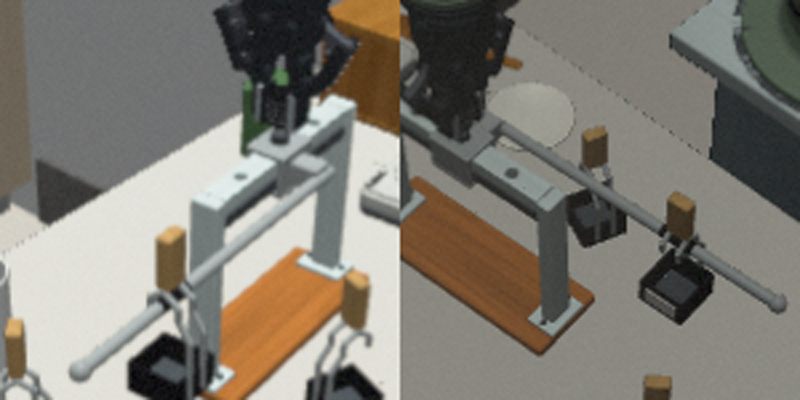

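```bash
python3 -c "
from h import *
print(bot.job_done()); s=bot.observe(); print(s['position'],s['force'],s['grip_width'],s['clock'])"
```

```text
the job is handed in; nothing more can be done
None
the job is handed in; nothing more can be done
```

I finished every step and handed the job in at about 15 s on the robot's clock; the hand-in reports no verdict. I hooked the leftmost carrier over the bar outside the band, slid it onto the band and let go. I then pulled the plunger, slid the section one hole along, let the pin down, and kept hold of the knob.

**Last checks**
- **Section:** it moved about 58 mm by the arm, sleeve and carrier tab, and 56–58 mm by the bar's end. That is about 2 mm short of the nominal 60, which the play in the holes can account for.
- **Pin:** it went down to the same height as at the start. A short extra push met a hard stop at about 47 N, so I relaxed it. That push is above the 40 N limit set for the arm or the gripper's body. It went through the fingers on the knob, but I can't be sure how it is judged. The knob may still be held up to about 1 mm above fully home, because the wrist still shows a downward pull of about 4.5 N.
- **Grip:** the fingers hold the knob at about 24 mm opening with a 60 N grip.
- **Carrier:** it hangs upright and moved along with the section. After letting go it was about 3–5 mm from the band's centre. The views disagreed by 2–3 mm, and the hook partly hides the band.
- **Mug, timer and saucer:** the arm never went near the mug, timer or saucer. I did not measure them again at the end.

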